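Let the wine corks out of the dispenser

ROBOT

A 6-joint arm with a two-finger parallel gripper is mounted at the origin on a cart in front of the work surface, level with it; the furniture and walls round the work are solid. World frame = base frame: x ahead of the robot, y to its left, z up, the work surface at z = 0. Lengths are in m, angles in rad, forces in N, time in s.
With the tool pointing down it reaches from about 0.35 to 0.95 m from the base axis. Payload 17.4 kg.
Tool frame: the origin (TCP) lies on the centre line of the jaws, within the pads' length; the fingertips stand 11 mm ahead of it and the grasp point (between the pads) lies 8 mm behind it; z points along the fingers, y is the line along which they close (so a half turn about z gives the same grasp; the last joint's range is limited). The gripper opens to 93 mm and grips with 3 to 60 N. Pads are 15 mm wide; open, the fingers measure 128 mm over their backs; the gripper's body (75 mm by 188 mm) begins 65 mm behind the grasp point.
Start: joints at [1.279, 0.116, 1.442, -0, 1.584, -0.038], TCP at [0.169, 0.653, 0.23] pointing down, gripper open.
Joint ranges: [-2.83, 2.83], [-0.83, 2.19], [0.07, 2.5], [-1.14, 4.28], [0.01, 3], [-2.97, 2.97]. Speed limits (rad/s): [1.89, 1.89, 2.22, 3.14, 3.14, 3.14].

INTERFACE

Orientations are given as a unit quaternion [x, y, z, w].
In Python, from plant import sense, get_image, finish_job gives the robot as it stands. The module is installed in compiled form; this text tells all that it offers.
- The arm moves only by the shell command python3 -m pendant 'ROWS'. ROWS is JSON, one flat list of numbers, 5 for each row, row after row: the shift along the tool's x, y, z in mm, then the turn about the tool's z in rad, then the opening, from -1 (shut) to 1 (fully open). In form: [tx, ty, tz, turn, fingers, tx, ty, tz, turn, fingers, ...]. A call has 1 to 8 rows; each row is the pose to reach, as a shift and turn from the pose commanded when the call began, along the tool's axes at that moment; what a row does not reach only later rows make up. A row lasts 1/8 s, in which the tool goes at most 62.5 mm and 10.7 degrees, less where a joint would pass 70% of its speed; a pose out of reach is approached as far as the arm can. A call with a gripper value outside its range is refused whole. The fingers move at their own pace and stop on an object; the grip force is fixed at half the most. Time passes only in rows, so rows that repeat a pose let the fingers close. It gives the time, the measured TCP pose, the force, the opening and the grip force at its end, in the units of the state.
- sense(): the state, without advancing time (a new reading comes with each control period).
- get_image(name): name is "scene" or "top" or "wrist"; returns a dict with "frame" (420x560x3 uint8, red, green, blue), "fx", "fy", "cx", "cy" (pixels), "dist" ([k1, k2, p1, p2, k3] as OpenCV has them; the pictures are not rectified), "camera_from_world" (4x4, takes a point from world to camera coordinates); the wrist camera has in their place "hand_eye" (4x4, takes a point from camera to tool coordinates, whose origin is the TCP and whose axes are the flange's). Camera axes: x right, y down, z forward; pixel columns grow to the right and rows downward; lengths in m; the calibration is good to about 2 mm. A picture is of the moment at which its call begins: read the wrist's pose just before it. There is no depth.
- finish_job(): hands the job in; it is judged then, once.
The state is a dict: "time": time; "qpos": joint angles; "joint_vel": joint speeds; "effort": joint torques, N m; "position": TCP position; "tcp_rot": TCP orientation; "force": force on the tool from outside, world axes, zero at the start; "torque": the same for the moment, N m; "gripper_width": opening from 0.0 (shut) to 1.0 (fully open); "grip_force": force on a finger pad.
Only numpy, scipy, OpenCV 4.12 (cv2) and the standard library are available. Lean on these libraries where they do the work, as an engineer would, in place of code of your own. Each camera call takes 0.05 s, during which the arm holds its last target. There are 200 camera calls.

TASK

Two alike wooden dispensers stand on the table: one holds two straight wine corks behind its gate, the other a mushroom-shaped champagne cork. With a fingertip, press down the paddle of the one with the wine corks and keep it down until both have rolled into its catch tray, then let go so that its gate drops shut. Do not touch or pick up any cork, keep the other dispenser's gate shut, and leave the other things on the table where they are.

Things in the scene. Friction and masses are not known exactly. Their poses are not given: they have to be found in the camera images.
- wine_cork_dispenser: One of two alike wooden cork dispensers, screwed down, either may be on the left; holds the two straight wine corks. Origin on the table below the lever's pivot (92 mm up); x runs along the lever from paddle (x -88 mm) to gate (x 85 mm), z up. Base x -30..120, y -122..76 mm. The chute slopes down towards -y under the gate at y 0 into an open tray. Posts 101 mm high.
- champagne_cork_dispenser: One of two alike wooden cork dispensers, screwed down, either may be on the left; holds the mushroom-shaped champagne cork. Origin on the table below the lever's pivot (92 mm up); x runs along the lever from paddle (x -88 mm) to gate (x 85 mm), z up. Base x -30..120, y -122..76 mm. The chute slopes down towards -y under the gate at y 0 into an open tray. Posts 101 mm high.
- wine_cork_lever (a joint): Rocking lever of the dispenser with the wine corks: 0 = gate shut (bar level), grows to 0.42 rad (hard stop) as the paddle is pressed down, about 36 mm at the paddle; the gate then rises as much. The cork under it is free from about 0.25 rad. A spring shuts it when let go; pressing takes about 2.5 N at the start and 5 N at the stop.
- champagne_cork_lever (a joint): Rocking lever of the dispenser with the champagne cork: 0 = gate shut (bar level), grows to 0.42 rad (hard stop) as the paddle is pressed down, about 36 mm at the paddle; the gate then rises as much. The cork under it is free from about 0.25 rad. A spring shuts it when let go; pressing takes about 2.5 N at the start and 5 N at the stop.
- wine_cork_paddle (a point): Centre of the upper face of the paddle (32 x 30 x 8 mm, wood) of the dispenser with the wine corks, 88 mm on the -x side of the pivot; 100 mm above the table when the gate is shut, about 64 mm when fully pressed. Nothing but the table lies below it.
- champagne_cork_paddle (a point): Centre of the upper face of the paddle (32 x 30 x 8 mm, wood) of the dispenser with the champagne cork, 88 mm on the -x side of the pivot; 100 mm above the table when the gate is shut, about 64 mm when fully pressed. Nothing but the table lies below it.
- wine_cork_tray (a point): Centre of the catch tray's floor in the dispenser with the wine corks, 10 mm above the table, at dispenser x 85, y -78 mm. Inside 54 x 73 mm, walls up to 48 mm high. The chute (inside 54 mm wide, floor 40 mm above the table at the gate) ends above it.
- champagne_cork_tray (a point): Centre of the catch tray's floor in the dispenser with the champagne cork, 10 mm above the table, at dispenser x 85, y -78 mm. Inside 54 x 73 mm, walls up to 48 mm high. The chute (inside 54 mm wide, floor 40 mm above the table at the gate) ends above it.
- wine_cork_1_centre (a point): Centre of the first straight wine cork, a cylinder 24 mm thick and 44 mm long, lying across the chute against the gate. It rolls by itself once the gate is up.
- wine_cork_2_centre (a point): Centre of the second straight wine cork (same size), lying right behind the first, uphill.
- mushroom_cork_centre (a point): Centre of the champagne cork, mushroom-shaped, 32 mm thick and 49 mm long, lying in the chute of the other dispenser against its gate.
- bell_centre (a point): Centre of a loose brass hand bell with a dark handle, 58 mm wide, 94 mm high, standing between the paddles.
- stopper_centre (a point): Centre of a loose bottle stopper, 30 mm wide, 53 mm high, standing between the dispensers.
- corkscrew_centre (a point): Centre of a loose folded waiter's corkscrew, 115 x 33 x 13 mm, lying on the right of the table.
- spout_centre (a point): Centre of a loose steel bottle pourer with a cork foot, 28 mm wide, 61 mm high, standing on the right of the table.
Not all that is in view belongs to the job. What is shaped like the part that bears wine_cork_2_centre but green or pink is not meant.

How it is judged:
On the way, in this order (a step that is already met when the one before it is completed fails the run):
1. the paddle of the wine-cork dispenser is pressed by the fingers, its gate lifting (value of joint wine_cork_lever above 0.15 rad and contact force between the fingers and wine_cork_dispenser above 0.5 N), for 0.02 s.
2. both wine corks are in the catch tray while the paddle is still held down (y of wine_cork_1_centre in the frame of wine_cork_dispenser between -0.118 and -0.045 m and x of wine_cork_1_centre in the frame of wine_cork_dispenser between 0.055 and 0.115 m and z of each of wine_cork_1_centre, wine_cork_2_centre in the frame of wine_cork_dispenser below 0.05 m and y of wine_cork_2_centre in the frame of wine_cork_dispenser between -0.118 and -0.045 m and x of wine_cork_2_centre in the frame of wine_cork_dispenser between 0.055 and 0.115 m and value of joint wine_cork_lever above 0.15 rad), for 0.05 s.
At the end, for the whole second after the job is handed in: Both wine corks lie in the catch tray of their dispenser, its gate is shut again (lever under 0.04 rad), the other dispenser's gate is shut with the champagne cork still behind it, and the bystanders are within 30 mm of where they stood (y of wine_cork_1_centre in the frame of wine_cork_dispenser between -0.118 and -0.045 m and x of wine_cork_1_centre in the frame of wine_cork_dispenser between 0.055 and 0.115 m and z of each of wine_cork_1_centre, wine_cork_2_centre in the frame of wine_cork_dispenser below 0.05 m and y of wine_cork_2_centre in the frame of wine_cork_dispenser between -0.118 and -0.045 m and x of wine_cork_2_centre in the frame of wine_cork_dispenser between 0.055 and 0.115 m and value of joint each of wine_cork_lever, champagne_cork_lever below 0.04 rad and y of mushroom_cork_centre in the frame of champagne_cork_dispenser above 0.008 m and distance of each of bell_centre, stopper_centre, corkscrew_centre, spout_centre from where it was at the start of the episode below 0.03 m); the robot touches nothing.
It fails at once if the robot touches a cork (more than 0.2 N) (contact force between any of the fingers, the arm and wine_cork_1 above 0.2 N or contact force between any of the fingers, the arm and wine_cork_2 above 0.2 N or contact force between any of the fingers, the arm and mushroom_cork above 0.2 N).
It fails at once if a cork is lifted out of its dispenser (its centre over 115 mm above the table) (height (world z) of any of wine_cork_1_centre, wine_cork_2_centre, mushroom_cork_centre above 0.115 m).
It fails at once if the other dispenser's lever is pressed (over 0.1 rad) (value of joint champagne_cork_lever above 0.1 rad).
It fails at once if a bystander (bell, stopper, corkscrew, pourer) is moved or lifted more than 30 mm (distance of any of bell_centre, stopper_centre, corkscrew_centre, spout_centre from where it was at the start of the episode above 0.03 m).
It also fails if it takes over 32 s, if anything falls off the work surface, if the arm or the gripper's body presses on something with over 40 N, if the wrist force passes 120 N, or if a joint passes its speed limit or range.

## Working session

There is one attempt and no reset: what is moved stays moved. The work goes in short steps, Python scripts to look and compute and a shell command to move; the robot and the scene stay as the last step left them, time stands still between calls to the robot, and variables do not carry over. Pictures are saved under pics/ and viewed, at most 10 in all, crops included, and the job is handed in when it is done.

```bash
mkdir -p pics; python3 - <<'E'
from plant import sense,get_image
import cv2,json,numpy as np
s=sense();print({k:np.round(s[k],3) for k in("time","position","tcp_rot","force","gripper_width")})
for n in("scene","top"):
    d=get_image(n);cv2.imwrite(f"pics/{n}.png",d["frame"][:,:,::-1])
    np.savez(f"{n}.npz",**{k:np.array(v) for k,v in d.items()})
    print(n,d["fx"],d["cx"],d["cy"],d["dist"],np.round(d["camera_from_world"],3).tolist())
E
```

```text
{'time': np.float64(0.0), 'position': array([0.169, 0.653, 0.229]), 'tcp_rot': array([ 0.127,  0.992, -0.001, -0.   ]), 'force': array([-0.345, -0.484, -0.405]), 'gripper_width': np.float64(0.998)}
scene 397.7839875985457 281.8573126532134 208.75332704706165 [-0.00204868  0.          0.          0.          0.        ] [[-0.742, -0.671, 0.014, 0.261], [-0.406, 0.431, -0.806, 0.367], [0.534, -0.604, -0.592, 0.55], [0.0, 0.0, 0.0, 1.0]]
top 450.72514529238725 275.26668561092345 205.54801212304963 [0.01386632 0.         0.         0.         0.        ] [[-0.011, -1.0, 0.015, -0.217], [-0.998, 0.01, -0.061, 0.538], [0.061, -0.016, -0.998, 1.045], [0.0, 0.0, 0.0, 1.0]]
```

View pics/scene.png

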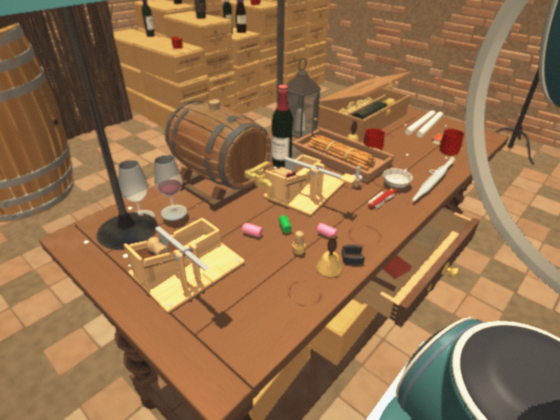

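View pics/top.png

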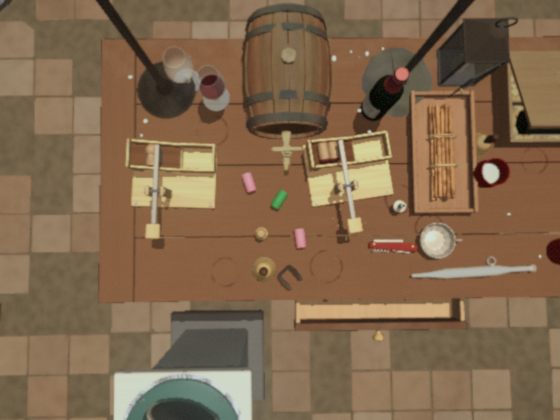

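```bash
python3 - <<'E'
import cv2,numpy as np
i=cv2.imread("pics/top.png")
a=[cv2.resize(i[125:245,x:x+100],None,fx=4,fy=4,interpolation=cv2.INTER_CUBIC) for x in(120,300)]
cv2.imwrite("pics/crop.png",np.hstack(a))
E
```

```text
(no output)
```

View pics/crop.png

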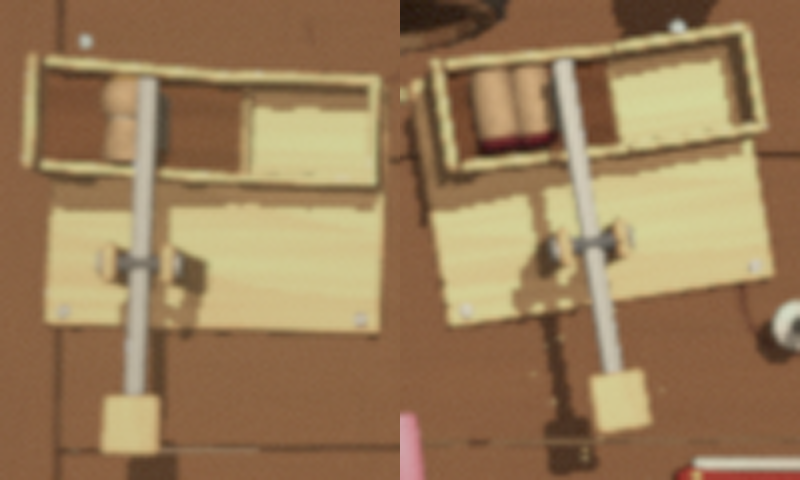

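```bash
cat > h.py <<'E'
import cv2,numpy as np
def cast(d,px,z):
    K=np.array([[d["fx"],0,d["cx"]],[0,d["fy"],d["cy"]],[0,0,1]],float)
    n=cv2.undistortPoints(np.array([[px]],float),K,np.array(d["dist"],float))[0,0]
    T=np.array(d["camera_from_world"]);R=T[:3,:3];o=-R.T@T[:3,3];r=R.T@np.r_[n,1]
    return o+r*(z-o[2])/r[2]
def proj(d,p):
    K=np.array([[d["fx"],0,d["cx"]],[0,d["fy"],d["cy"]],[0,0,1]],float)
    T=np.array(d["camera_from_world"])
    return cv2.projectPoints(np.array([p],float),cv2.Rodrigues(T[:3,:3])[0],T[:3,3],K,np.array(d["dist"],float))[0][0,0]
E
python3 - <<'E'
import numpy as np;from h import *
from plant import sense
from scipy.spatial.transform import Rotation as R
d=dict(np.load("top.npz"));s=dict(np.load("scene.npz"))
for n,px,z in[("paddle",(354.6,225.1),.1),("pivot",(348.4,186),.1),("gate",(341.3,141),.1),("champ paddle",(152.7,231),.1),("bell",(264,269),.09),("spout",(400,207),.05),("corkscrew",(394,246),.01)]:
    p=cast(d,px,z);print(n,np.round(p,3),np.round(proj(s,p),1))
q=sense();r=R.from_quat(q["tcp_rot"])
print(r.as_matrix().round(3).tolist(), "shift mm",r.inv().apply(cast(d,(354.6,225.1),.1)-q["position"])*1000)
E
```

```text
paddle [ 0.486 -0.393  0.1  ] [348.3 176.6]
pivot [ 0.572 -0.381  0.1  ] [318.1 166.3]
gate [ 0.671 -0.367  0.1  ] [285.8 155.3]
champ paddle [0.478 0.044 0.1  ] [214.3 270.7]
bell [ 0.393 -0.195  0.09 ] [330.7 233.6]
spout [ 0.527 -0.508  0.05 ] [357.4 170.8]
corkscrew [ 0.437 -0.503  0.01 ] [382.5 195.9]
[[-0.968, 0.251, -0.0], [0.251, 0.968, -0.001], [0.0, -0.001, -1.0]] shift mm [-569.10383954 -932.91355757  129.9315072 ]
```

```bash
python3 -m pendant '[-56,-29,0,0,-1, -112,-58,0,0,-1, -168,-87,0,0,-1, -224,-116,0,0,-1, -280,-145,0,0,-1, -335,-174,0,0,-1, -335,-174,0,0,-1, -335,-174,0,0,-1]'
```

```text
time: 1.1
position: [0.45, 0.4008, 0.2294]
tcp_rot: [0.127, 0.992, -0.0, -0.0]
force: [-0.5, 0.2, -1.3]
gripper_width: 0.192
grip_force: 0.0
```

```bash
python3 -m pendant '[-20,-54,0,-0.05,-1, -40,-108,0,-0.1,-1, -60,-162,0,-0.15,-1, -80,-216,0,-0.2,-1, -100,-270,0,-0.25,-1, -120,-324,0,-0.3,-1, -139,-377,0,-0.35,-1, -139,-377,0,-0.39,-1]'; python3 - <<'E'
from plant import sense
from scipy.spatial.transform import Rotation as R
q=sense();r=R.from_quat(q["tcp_rot"]);print(r.as_matrix().round(3),r.inv().apply([.486,-.393,.13]-q["position"])*1000)
E
```

```text
time: 2.1
position: [0.4899, -0.0007, 0.2296]
tcp_rot: [-0.068, 0.998, -0.0, -0.0]
force: [-0.4, 0.6, 0.1]
gripper_width: 0.003
grip_force: 0.0
[[-0.991 -0.135 -0.   ]
 [-0.135  0.991 -0.   ]
 [ 0.    -0.    -1.   ]] [  56.78533797 -388.17330938   99.68644828]
```

```bash
python3 -m pendant '[8,-55,0,0,-1, 16,-110,0,0,-1, 24,-165,0,0,-1, 32,-220,0,0,-1, 40,-275,0,0,-1, 48,-330,0,0,-1, 57,-388,0,0,-1, 57,-388,0,0,-1]' && python3 -m pendant '[0,0,40,0,-1, 0,0,80,0,-1, 0,0,97,0,-1, 0,0,97,0,-1]'; python3 - <<'E'
from plant import *
import cv2,numpy as np
a=get_image("scene")["frame"][110:260,220:420,::-1];b=get_image("wrist")["frame"][:,:,::-1]
cv2.imwrite("pics/hover.png",np.hstack([cv2.resize(a,(460,345)),cv2.resize(b,(340,345))]))
E
```

```text
time: 3.1
position: [0.4865, -0.3926, 0.2285]
tcp_rot: [-0.067, 0.998, 0.0, -0.001]
force: [0.3, 0.8, -0.0]
gripper_width: 0.004
grip_force: 0.0
time: 3.6
position: [0.4866, -0.3899, 0.1324]
tcp_rot: [-0.069, 0.998, 0.0, -0.0]
force: [0.1, -0.7, 0.9]
gripper_width: 0.005
grip_force: 0.0
```

View pics/hover.png

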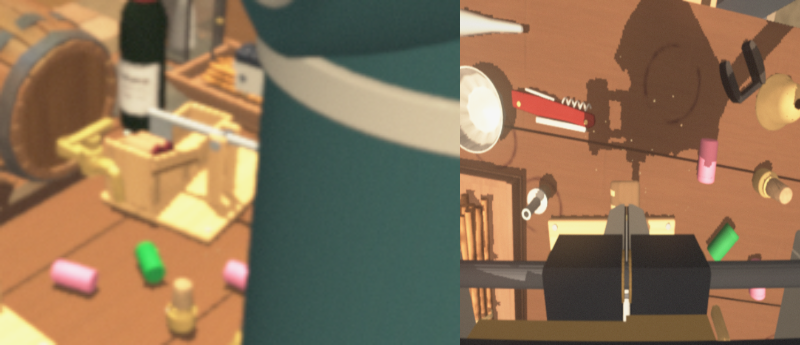

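The scene view has the arm hiding the paddle. In the wrist view, the closed fingertips (625,207) line up with the wooden paddle (625,190). Next I press.

```bash
python3 -m pendant '[0,0,15,0,-1, 0,0,25,0,-1, 0,0,33,0,-1, 0,0,40,0,-1, 0,0,46,0,-1, 0,0,50,0,-1, 0,0,50,0,-1, 0,0,50,0,-1]'; python3 - <<'E'
from plant import *
import cv2,numpy as np
a=get_image("scene")["frame"][110:260,220:420,::-1];b=get_image("top")["frame"][110:250,290:430,::-1]
cv2.imwrite("pics/press.png",np.hstack([cv2.resize(a,(460,345)),cv2.resize(b,(340,340))[:345] if 0 else cv2.resize(b,(340,345))]))
E
```

```text
time: 4.7
position: [0.4861, -0.3912, 0.0828]
tcp_rot: [-0.068, 0.998, -0.0, -0.0]
force: [0.2, 0.4, 4.4]
gripper_width: 0.007
grip_force: 2.0
```

View pics/press.png

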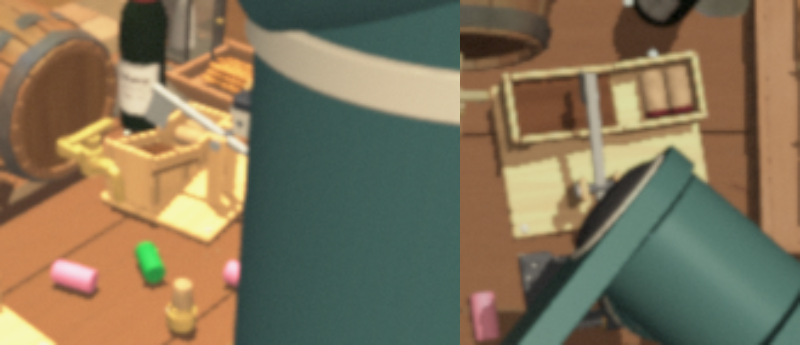

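The top view shows both corks in the tray at (655,90) and (682,90). In the scene view, one still looks high at (190,130), so I'll hold longer and look again.

```bash
python3 -m pendant '[0,0,0,0,-1, 0,0,0,0,-1, 0,0,0,0,-1, 0,0,0,0,-1, 0,0,0,0,-1, 0,0,0,0,-1, 0,0,0,0,-1, 0,0,0,0,-1]'; python3 - <<'E'
from plant import *
import cv2,numpy as np
a=get_image("scene")["frame"][140:215,255:355,::-1];b=get_image("top")["frame"][110:250,290:430,::-1]
cv2.imwrite("pics/press2.png",np.hstack([cv2.resize(a,(460,345)),cv2.resize(b,(340,345))]))
E
```

```text
time: 5.8
position: [0.4862, -0.3911, 0.0827]
tcp_rot: [-0.068, 0.998, -0.0, 0.0]
force: [-0.4, 0.9, 3.5]
gripper_width: 0.005
grip_force: 2.0
```

View pics/press2.png

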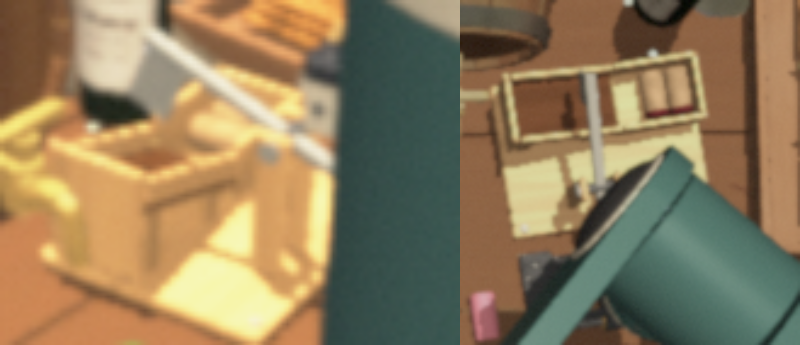

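```bash
python3 - <<'E'
import numpy as np;from h import *
d=dict(np.load("top.npz"));s=dict(np.load("scene.npz"))
ex=np.array([.99,.137,0]);ey=np.array([-.137,.99,0]);o=np.array([.486,-.393,0])+.088*ex
for px in[(370.3,146.5),(381.4,146.5)]:
  for z in(.022,.035,.05):
    p=cast(d,px,z);print(px,z,"disp x,y",np.round([(p-o)@ex,(p-o)@ey],3),"scene",np.round(proj(s,p),1))
E
```

```text
(370.3, 146.5) 0.022 disp x,y [ 0.09  -0.081] scene [303.2 168.8]
(370.3, 146.5) 0.035 disp x,y [ 0.088 -0.078] scene [303.4 165.6]
(370.3, 146.5) 0.05 disp x,y [ 0.085 -0.074] scene [303.6 161.9]
(381.4, 146.5) 0.022 disp x,y [ 0.086 -0.107] scene [308.9 165.5]
(381.4, 146.5) 0.035 disp x,y [ 0.084 -0.104] scene [309.1 162.4]
(381.4, 146.5) 0.05 disp x,y [ 0.082 -0.099] scene [309.3 158.7]
```

The corks are at z≈0.022 on the tray floor, at dispenser y -0.08 and -0.105, which is in range. Now I release and rise.

```bash
python3 -m pendant '[0,0,-10,0,-1, 0,0,-22,0,-1, 0,0,-36,0,-1, 0,0,-55,0,-1, 0,0,-80,0,-1, 0,0,-110,0,-1, 0,0,-147,0,-1, 0,0,-147,0,-1]' && python3 -m pendant '[-8,55,0,0,-1, -16,110,0,0,-1, -24,165,0,0,-1, -32,220,0,0,-1, -32,220,0,0,-1, -32,220,0,0,-1, -32,220,0,0,-1, -32,220,0,0,-1]'; python3 - <<'E'
from plant import *
import cv2,numpy as np
b=get_image("top")["frame"][90:310,100:480,::-1]
cv2.imwrite("pics/end.png",cv2.resize(b,(760,440)))
E
```

```text
time: 6.9
position: [0.4869, -0.3916, 0.234]
tcp_rot: [-0.068, 0.998, -0.002, 0.002]
force: [-0.1, -0.5, -0.2]
gripper_width: 0.006
grip_force: 0.0
time: 7.9
position: [0.4879, -0.1697, 0.2294]
tcp_rot: [-0.067, 0.998, 0.0, -0.0]
force: [-0.3, 0.5, -0.6]
gripper_width: 0.005
grip_force: 0.0
```

View pics/end.png

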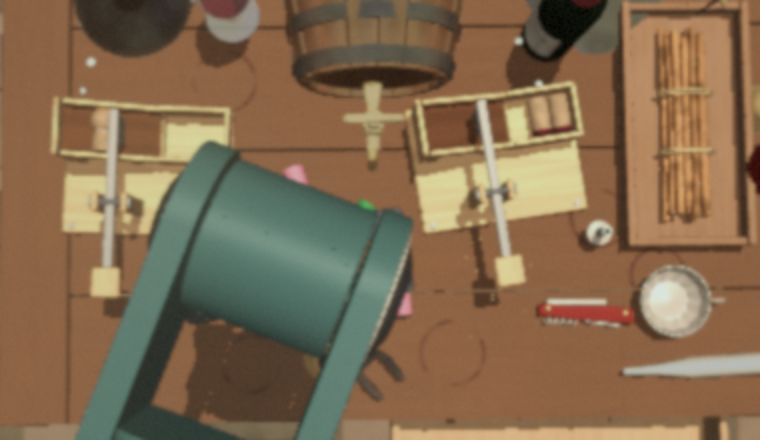

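The top view shows both wine corks in the tray at (540,113) and (560,113), with that lever level again (paddle at 510,270). The champagne cork is still behind its gate at (100,128), and the corkscrew and pourer have not moved. The arm hides the bell and the stopper.

```bash
python3 -c "
from plant import finish_job;print(finish_job())"
```

```text
the job is handed in; nothing more can be done
None
```

I pressed the right-hand dispenser's paddle until both wine corks rolled into its tray, then let go so its gate shut, and handed the job in; the last picture shows the other gate still shut, though the arm hid the bell and stopper (nothing went near them), and no verdict came back.

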